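# Make up a soil kit and a water kit

### The arm

A 6-joint arm with a two-finger parallel gripper is mounted at the origin on a cart in front of the work surface, level with it; the furniture and walls round the work are solid. World frame = base frame: x ahead of the robot, y to its left, z up, the work surface at z = 0. Lengths are in m, angles in rad, forces in N, time in s.
With the tool pointing down it reaches from about 0.375 to 0.9 m from the base axis. Payload 3.1 kg.
Tool frame: the origin (TCP) lies midway between the tips of the shut fingers; the grasp point (between the pads) lies 19 mm behind it; z points along the fingers, y is the line along which they close (so a half turn about z gives the same grasp; the last joint's range is limited). The gripper opens to 85 mm and grips with 20 to 120 N. Pads are 22 mm wide; open, the fingers measure 114 mm over their backs; the gripper's body (76 mm by 85 mm) begins 54 mm behind the grasp point. The pads swing forward as they close: fully open they stand 13 mm farther back than shut.
Start: joints at [0.969, 0.527, 1.433, -0, 1.181, -0.178], TCP at [0.257, 0.57, 0.231] pointing down, gripper open.
Joint ranges: [-3.08, 3.08], [-0.75, 2.2], [0.22, 2.44], [-1.43, 4.57], [0, 2.65], [-2.85, 2.85]. Speed limits (rad/s): [2.79, 2.79, 3.14, 3.14, 3.14, 3.14].

### API

Orientations are given as a unit quaternion [x, y, z, w].
In Python, from station import manip gives the robot as it stands.
- The arm moves only by the tool drive_tool, never from a script. Its argument "motion" is a list that holds one entry, the list of rows, each a list of 5 numbers: the finger opening in mm, from 0 to 85.4, then the shift along the tool's x, y, z in units of 30 mm (1.0 is 30 mm), then the turn about the tool's z in units of 8 degrees (1.0 is 8 degrees). In form: [[[fingers, x, y, z, yaw], ...]]. A call has 1 to 10 rows; each row is the pose to reach, as a shift and turn from the pose commanded when the call began, along the tool's axes at that moment; what a row does not reach only later rows make up. A row lasts 1/10 s, in which the tool goes at most 50 mm and 8.59 degrees, less where a joint would pass 70% of its speed; a pose out of reach is approached as far as the arm can. A call with a gripper value outside its range is refused whole. The fingers move at their own pace and stop on an object; "squeeze" is the grip in N (left out, the last holds). Time passes only in rows, so rows that repeat a pose let the fingers close. It gives the time, the measured TCP pose, the force, the opening and the grip force at its end, in the units of the state.
- manip.sense(): the state, without advancing time (a new reading comes with each control period).
- manip.snapshot(name): name is "scene" or "side" or "wrist"; returns the picture (420x560x3 uint8, red, green, blue); there is no depth.
- manip.camera_model(name): a dict with "fov_y" (degrees; the focal length in pixels is half the picture's height over the tangent of half this angle, whatever the lens; pixels are square), "cx", "cy" (the principal point, pixels), "origin" and "orientation" of the camera in the world. Camera axes: x right, y up, looking along -z (the intrinsics and any distortion apply to the point x, -y, -z); pixel columns grow to the right and rows downward; lengths in m; the calibration is good to about 2 mm. A picture is of the moment at which its call begins: read the wrist's pose just before it. camera_model takes no time and is no camera call; for the wrist camera it gives the pose at the moment of the call.
- manip.sign_off(): hands the job in; it is judged then, once.
The state is a dict: "t": time; "q": joint angles; "qd": joint speeds; "tau": joint torques, N m; "tcp_pos": TCP position; "tool_rot": TCP orientation; "force": force on the tool from outside, world axes, zero at the start; "ft_torque": the same for the moment, N m; "finger_gap": opening from 0.0 (shut) to 1.0 (fully open); "gripper_force": force on a finger pad.
Only numpy, scipy, OpenCV 4.12 (cv2) and the standard library are available. Lean on these libraries where they do the work, as an engineer would, in place of code of your own. Each camera call takes 0.05 s, during which the arm holds its last target. There are 200 camera calls.

### The job

Make up the two field-test kits in their white moulded trays. Soil kit (the tray with two round wells): stand the big steel measuring scoop in the wide well, nest the small scoop fully home inside it with the two handles about a quarter turn apart and both lying over the tray, not sticking out past its edge, so that the lid will go on; and stand the brown bottle in the smaller well. Water kit (the tray with the rectangular pocket): lay the timer flat and face up in that pocket and stand the screw-cap vial in the round well beside it, without knocking the bottle or the vial over on the way or shifting the wash bottle.

Things in the scene. Friction and masses are not known exactly. Their poses are not given: they have to be found in the camera images.
- soil_tray: Soil-kit tray, fixed: white moulding 160 (x) x 190 (y) mm, deck 10 mm above the worktop, rim round it 13, bottom flange 172 x 202 x 3. Origin: centre of underside, z up. Two round wells, floors 4 mm above the worktop: wide, 80 mm across, at own (+35, -50) mm; smaller, 56 mm across, at (-35, +50). Grey bands on the deck from the wide well along +y and -x show where the handles may lie.
- water_tray: Water-kit tray, fixed: white moulding 160 (x) x 190 (y) mm, deck 10 mm above the worktop, rim round it 13, bottom flange 172 x 202 x 3. Origin: centre of underside, z up. A rectangular pocket 75 (x) x 77 (y) mm centred at own (0, -40) mm and a round well 39 mm across at (0, +55) mm, floors 4 mm above the worktop, lined grey.
- big_scoop: Big steel scoop, 90 g: straight round cup 66 mm across (68 at the rim), 46 high, 61 inside, inside floor 3 mm above its foot. Strip handle along own +x, 14 wide, 5 thick, is cranked up above the rim, then level from 45 to 95 mm from the cup's axis, its middle 56 mm above the foot: pinch it there from above. The small one's handle cannot lie over it with the cup home. Origin: centre of foot, z up.
- small_scoop: Small steel scoop, 60 g: straight round cup 46 mm across (48 at the rim), 54 high; stands inside the big one (7 mm free all round), its handle passing over the big one's rim. Straight strip handle along own +x, 14 wide, 5 thick, its middle 50 mm above the foot at the cup wall, rising to 53 mm at its end, 95 mm from the cup's axis. Origin: centre of foot, z up.
- big_scoop_tip (a point): Middle of the outer end of the big scoop's handle, 95 mm from the cup's axis and 56 mm above its foot; axes as the big scoop's.
- small_scoop_tip (a point): Middle of the outer end of the small scoop's handle, 95 mm from the cup's axis and 53 mm above its foot; axes as the small scoop's.
- brown_bottle: Brown round bottle with pale label and black cap, 42 mm across the body (straight to about 58 mm up), 85 mm high, cap 27 mm across, 110 g. Origin: centre of its foot, z up; stands upright among the loose stock on the left (a like bottle far back by the post is not meant).
- vial: Small round white-bodied vial with black screw cap, 25 mm across, 52 mm high, cap (top 12 mm) 23 mm across, 22 g. Origin: centre of its foot, z up; stands upright among the loose stock on the left (not the vials by the tube rack far right).
- timer: White countdown timer with a small display and three buttons on top, 61 (own x) x 63 (own y) mm; the body is 15 mm thick, 18 mm over the buttons, 60 g; lies flat, face up. Origin: centre of its underside, z up. Its edges can be gripped above the deck when it lies in the pocket.
- wash_bottle: Tall white wash bottle with a bent spout, 71 x 122 x 210 mm, standing behind the stock; not part of the kits. Origin: centre of its foot, z up.

How it is judged:
By the outcome, as a careful person would: the job done as asked, in the order asked, and still so for the second after the job is handed in, with the robot touching nothing.
It also fails if it takes over 138 s, if anything falls off the work surface, if the arm or the gripper's body presses on something with over 40 N, if the wrist force passes 120 N, or if a joint passes its speed limit or range.

## Working session

There is one attempt and no reset: what is moved stays moved. The work goes in short steps, Python scripts to look and compute and a tool call to move; the robot and the scene stay as the last step left them, time stands still between calls to the robot, and variables do not carry over. Pictures are saved under pics/ and viewed, at most 14 in all, crops included, and the job is handed in when it is done.

Besides the shell and the picture viewer there is one more tool, called as name(argument=value, ...), one argument or row to a line, values as JSON. drive_tool: Moves the arm, as the interface text tells. Its arguments: {"type":"object","properties":{"motion":{"type":"array","items":{"type":"array","items":{"type":"array","items":{"type":"number"}}}},"squeeze":{"type":"number"}},"required":["motion"]}

```bash
mkdir -p pics; ls; python3 - <<'E'
from station import manip
import cv2
for n in ("scene","side","wrist"):
    m=manip.camera_model(n); print(n,m)
    cv2.imwrite(f"pics/{n}0.png",cv2.cvtColor(manip.snapshot(n),cv2.COLOR_RGB2BGR))
print(manip.sense())
E
```

```text
pics
scene {'fov_y': 52.91245671125964, 'cx': 279.24585027400036, 'cy': 210.9911734729864, 'origin': array([ 0.07352776, -0.75704364,  0.67325196]), 'orientation': array([ 0.46102629, -0.12807734, -0.25053093,  0.84159682])}
side {'fov_y': 45.232826829366154, 'cx': 276.819281111251, 'cy': 211.65634237889498, 'origin': array([0.00329267, 1.1300228 , 0.61530282]), 'orientation': array([-0.12767862,  0.53175057,  0.80997896, -0.21183386])}
wrist {'fov_y': 58.86415516320212, 'cx': 274.2072233494555, 'cy': 208.47547838071438, 'origin': array([0.19369729, 0.5984724 , 0.37258823]), 'orientation': array([-0.11657397, -0.0740228 ,  0.53713539,  0.8321158 ])}
{'t': 0.15, 'q': array([ 9.68478350e-01,  5.28293443e-01,  1.43360916e+00, -2.63256884e-05,
        1.18141522e+00, -1.78512228e-01]), 'qd': array([ 0.00189287, -0.00153541, -0.00489085, -0.00093164,  0.00029907,
        0.00196399]), 'tau': array([-1.61225607e-04, -4.42742729e+01, -1.78276062e+01, -3.24706498e-04,
        5.59500375e-03, -2.16352095e-05]), 'tcp_pos': array([0.25668739, 0.56924751, 0.23053297]), 'tool_rot': array([ 2.10315618e-01,  9.77633161e-01, -8.02307336e-04, -3.17017980e-04]), 'force': array([-0.04810885, -0.61083309, -0.68104436]), 'ft_torque': array([ 0.01237059,  0.00811791, -0.08572928]), 'gripper_force': 0.0, 'finger_gap': 0.9995868908242312}
```

View pics/scene0.png

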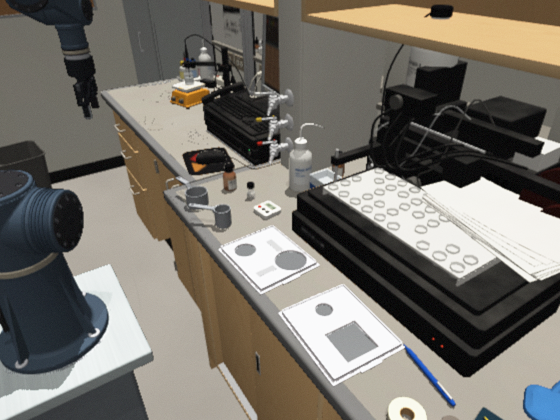

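View pics/side0.png

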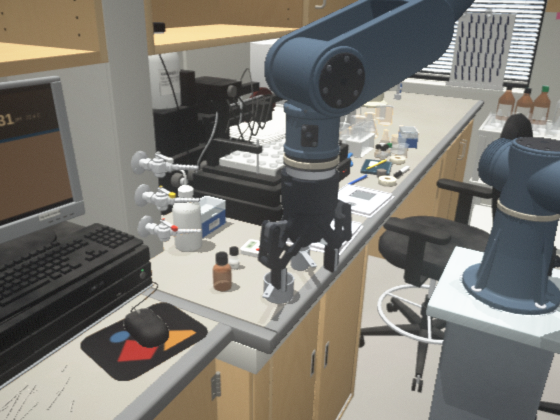

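View pics/wrist0.png

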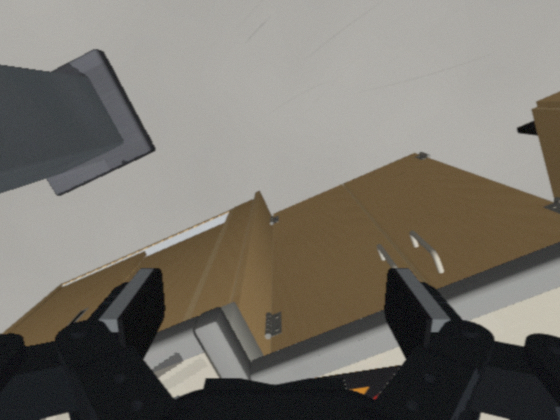

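The scene view shows the big scoop near (198,196) and the small scoop near (222,214). The brown bottle is at (229,180), the vial at (250,190) and the timer at (266,210). The soil tray is around (267,258), the water tray around (340,332). The side view has the stock partly hidden by the gripper, and the wrist view shows only the floor, cabinet and fingers. I'll enlarge the stock region.

```bash
cat > h.py <<'E'
import numpy as np, cv2
from scipy.spatial.transform import Rotation as R
from station import manip
def ray(m,u,v):
    f=210/np.tan(np.radians(m['fov_y'])/2)
    d=R.from_quat(m['orientation']).apply([(u-m['cx'])/f,-(v-m['cy'])/f,-1.0])
    return np.array(m['origin']),d
def at_z(m,u,v,z):
    o,d=ray(m,u,v); return o+d*(z-o[2])/d[2]
def proj(m,P):
    f=210/np.tan(np.radians(m['fov_y'])/2)
    p=R.from_quat(m['orientation']).inv().apply(np.atleast_2d(P)-np.array(m['origin']))
    return np.c_[m['cx']-f*p[:,0]/p[:,2], m['cy']+f*p[:,1]/p[:,2]]
def snap(n,name):
    m=manip.camera_model(n); im=cv2.cvtColor(manip.snapshot(n),cv2.COLOR_RGB2BGR)
    cv2.imwrite(f"pics/{name}.png",im); np.save(f"pics/{name}.npy",m,allow_pickle=True); return m,im
def load(name): return np.load(f"pics/{name}.npy",allow_pickle=True).item(), cv2.imread(f"pics/{name}.png")
def crop(name,x0,y0,w,h,s,out):
    im=cv2.imread(f"pics/{name}.png")[y0:y0+h,x0:x0+w]
    cv2.imwrite(f"pics/{out}.png",cv2.resize(im,None,fx=s,fy=s,interpolation=cv2.INTER_CUBIC))
E
python3 - <<'E'
from h import *
m=manip.camera_model("scene"); np.save("pics/scene0.npy",m)
np.save("pics/side0.npy",manip.camera_model("side"))
crop("scene0",165,160,160,120,5,"c1")
for n,p in dict(big=(198,206),small=(223,227),bot=(230,192),vial=(250,199),timer=(266,212),soil=(267,258),water=(340,332)).items(): print(n,at_z(m,*p,0))
E
```

```text
big [0.4400942  0.28752244 0.        ]
small [0.45362221 0.145524   0.        ]
bot [0.55857961 0.30816582 0.        ]
vial [0.59019538 0.23494743 0.        ]
timer [0.59297885 0.14416191 0.        ]
soil [ 0.48510087 -0.03908574  0.        ]
water [ 0.48566817 -0.32384959  0.        ]
```

View pics/c1.png

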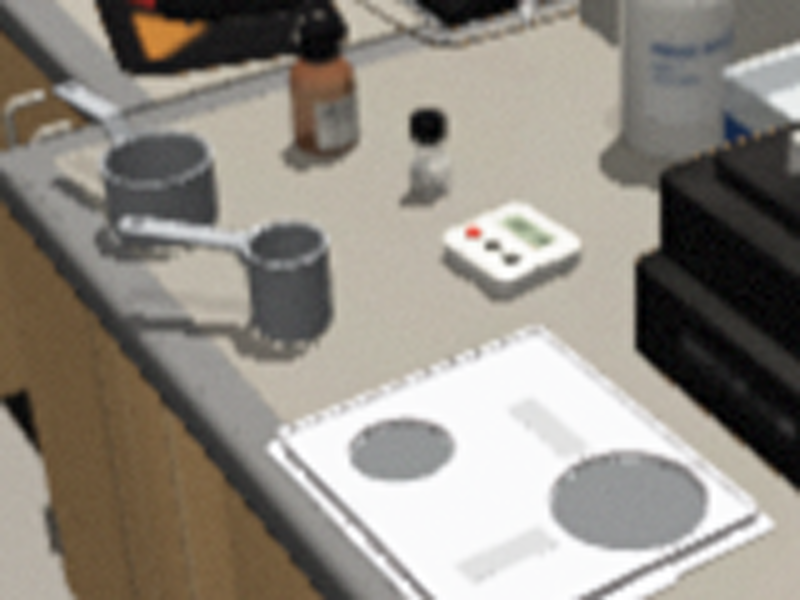

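The crop shows the big scoop's cup rim at crop (160,160) with its handle running to (65,90), and the small scoop's rim at (288,240) with its handle to (125,228). The bottle foot is at (325,150), the vial foot at (430,193) and the timer at (512,245). The soil tray's wide well is at (630,498), its small well at (402,448). Next is the wrist camera geometry and a survey pose.

```bash
python3 - <<'E'
from h import *
s=manip.sense(); m=manip.camera_model("wrist")
T=R.from_quat(s['tool_rot']); print("tool axes world\n",T.as_matrix().round(3))
print("cam pos in tool",T.inv().apply(m['origin']-s['tcp_pos']).round(4))
print("cam axes in tool\n",(T.inv()*R.from_quat(m['orientation'])).as_matrix().round(3))
M=load("scene0")[0]
c=lambda u,v,z:at_z(M,165+u/5,160+v/5,z).round(3)
for n,a in dict(tl=(280,440,.003),tf=(535,330,.003),rf=(770,522,.003),wide=(630,498,.01),small=(402,448,.01),bigc=(160,160,.046),bigtip=(65,90,.056),smc=(288,240,.054),smtip=(125,228,.053),bcap=(320,20,.085),vcap=(428,120,.052),timer=(512,240,.015)).items(): print(n,c(*a))
E
```

```text
tool axes world
 [[-0.912  0.411 -0.001]
 [ 0.411  0.912 -0.001]
 [ 0.    -0.002 -1.   ]]
cam pos in tool [ 0.0695  0.0006 -0.1422]
cam axes in tool
 [[-0.001  0.962  0.274]
 [ 1.     0.001  0.   ]
 [ 0.     0.274 -0.962]]
tl [0.405 0.059 0.003]
tf [0.567 0.07  0.003]
rf [ 0.576 -0.134  0.003]
wide [ 0.525 -0.088  0.01 ]
small [0.451 0.01  0.01 ]
bigc [0.444 0.291 0.046]
bigtip [0.424 0.387 0.056]
smc [0.463 0.156 0.054]
smtip [0.394 0.22  0.053]
bcap [0.574 0.331 0.085]
vcap [0.595 0.234 0.052]
timer [0.596 0.14  0.015]
```

drive_tool(
  motion=[
    [[85, -13.4, -6, -1.7, -3], [85, -13.4, -6, -1.7, -3], [85, -13.4, -6, -1.7, -3], [85, -13.4, -6, -1.7, -3], [85, -13.4, -6, -1.7, -3], [85, -13.4, -6, -1.7, -3], [85, -13.4, -6, -1.7, -3], [85, -13.4, -6, -1.7, -3], [85, -13.4, -6, -1.7, -3], [85, -13.4, -6, -1.7, -3]],
  ],
)

```text
t: 1.15
tcp_pos: [0.5544, 0.2355, 0.2829]
tool_rot: [0.006, 1.0, -0.001, 0.002]
force: [-1.4, 0.8, -0.4]
finger_gap: 0.993
gripper_force: 0.0
```

drive_tool(
  motion=[
    [[85, 0, 0, 0, 0], [85, 0, 0, 0, 0], [85, 0, 0, 0, 0]],
  ],
)

```text
t: 1.45
tcp_pos: [0.5481, 0.2415, 0.282]
tool_rot: [0.001, 1.0, -0.0, -0.001]
force: [-0.2, 0.2, -0.3]
finger_gap: 0.996
gripper_force: 0.0
```

```bash
python3 - <<'E'
from h import *
m,im=snap("wrist","w1")
cv2.imwrite("pics/w1b.png",cv2.resize(im,(800,600),interpolation=cv2.INTER_CUBIC))
s=manip.sense();print(s['t'],s['tcp_pos'],R.from_quat(s['tool_rot']).as_matrix().round(3))
E
```

```text
1.5 [0.54817587 0.24154091 0.28209671] [[-1.     0.003 -0.001]
 [ 0.003  1.    -0.   ]
 [ 0.001 -0.    -1.   ]]
```

View pics/w1b.png

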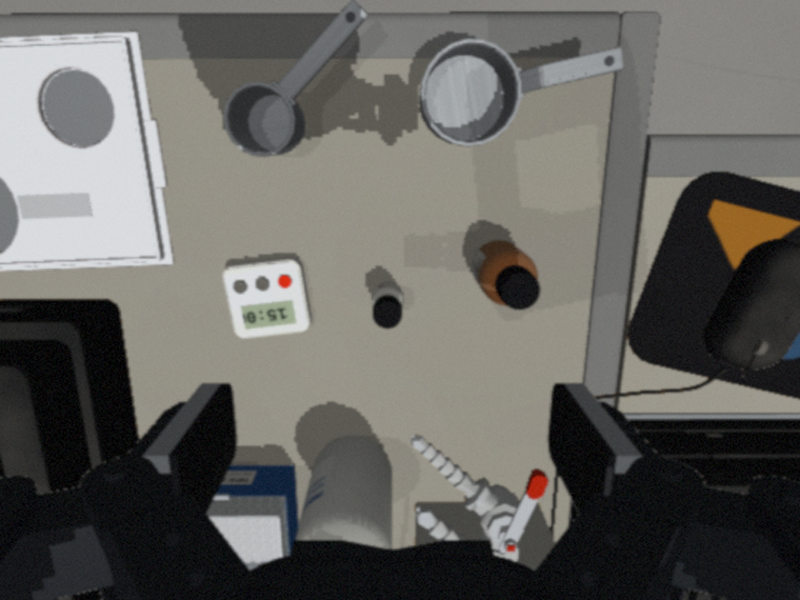

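The wrist view (800x600) shows the big rim centred at (471,91) with its tip at (622,58), and the small rim at (265,118) with its tip at (358,11). The bottle cap is at (517,287), the vial cap at (387,311). The timer corners are (224,268), (297,259), (310,328), (235,338).

```bash
python3 - <<'E'
from h import *
m=load("w1")[0]
g=lambda u,v,z:at_z(m,u*.7,v*.7,z)[:2].round(4)
b,bt=g(471,91,.046),g(622,58,.056); s,st=g(265,118,.054),g(358,11,.053)
for n,a,t in(("big",b,bt),("small",s,st)): d=t-a; print(n,a,t,np.hypot(*d),np.degrees(np.arctan2(d[1],d[0])))
print("big rim w",g(421,91,.046)-g(521,91,.046),"small",g(225,118,.054)-g(304,118,.054))
print("bottle",g(517,287,.085),"vial",g(387,311,.052))
C=np.array([g(*p,.013) for p in((224,268),(297,259),(310,328),(235,338))]);print("timer",C.mean(0),C, [np.hypot(*(C[i]-C[i-1])).round(4) for i in range(4)], [np.degrees(np.arctan2(*(C[i]-C[i-1])[::-1])).round(1) for i in range(4)])
E
```

```text
big [0.4432 0.295 ] [0.4248 0.3893] 0.09607835344134494 101.04094018032373
small [0.4601 0.1585] [0.3965 0.2212] 0.08930985387962517 135.408276554025
big rim w [-0.0002 -0.0666] small [-0.0002 -0.0522]
bottle [0.568  0.3244] vial [0.5945 0.2382]
timer [0.596025 0.14095 ] [[0.5705 0.109 ]
 [0.5634 0.1672]
 [0.6209 0.1748]
 [0.6293 0.1128]] [np.float64(0.0589), np.float64(0.0586), np.float64(0.058), np.float64(0.0626)] [np.float64(-176.3), np.float64(97.0), np.float64(7.5), np.float64(-82.3)]
```

drive_tool(
  motion=[
    [[85, 0, -13.7, -2.3, 0], [85, 0, -13.7, -2.3, 0], [85, 0, -13.7, -2.3, 0], [85, 0, -13.7, -2.3, 0], [85, 0, -13.7, -2.3, 0], [85, 0, -13.7, -2.3, 0], [85, 0, -13.7, -2.3, 0], [85, 0, -13.7, -2.3, 0], [85, 0, -13.7, -2.3, 0], [85, 0, -13.7, -2.3, 0]],
  ],
)

```text
t: 2.5
tcp_pos: [0.5476, -0.1722, 0.3515]
tool_rot: [0.004, 1.0, -0.0, 0.0]
force: [0.4, -0.3, -0.0]
finger_gap: 0.992
gripper_force: 0.0
```

drive_tool(
  motion=[
    [[85, 0, 0, 0, 0], [85, 0, 0, 0, 0], [85, 0, 0, 0, 0]],
  ],
)

```text
t: 2.8
tcp_pos: [0.5473, -0.1685, 0.3511]
tool_rot: [0.001, 1.0, 0.0, -0.0]
force: [-0.2, -0.2, -0.9]
finger_gap: 0.998
gripper_force: 0.0
```

```bash
python3 - <<'E'
from h import *
m,im=snap("wrist","w2")
cv2.imwrite("pics/w2b.png",cv2.resize(im,(800,600),interpolation=cv2.INTER_CUBIC))
E
```

```text
(no output)
```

View pics/w2b.png

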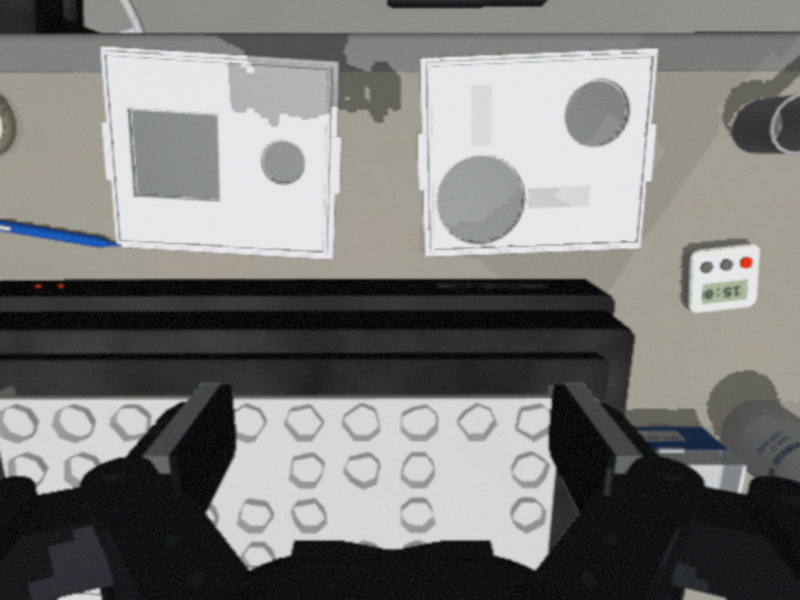

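The tray view has the soil wide well centred at (481,200) and its small well at (597,112). The grey bands are above and to the right of the wide well. The water pocket corners are (133,108), (218,114), (219,201), (137,197), and its round well is at (283,162).

```bash
python3 - <<'E'
from h import *
m,im=load("w2")
g=lambda u,v,z=.010:at_z(m,u*.7,v*.7,z)[:2].round(4)
W,S=g(481,199.5),g(597,112.5); d=S-W
print("wide",W,"small",S,np.hypot(*d),"tray yaw",np.degrees(np.arctan2(d[1],d[0])-np.arctan2(.1,-.07)))
P=np.array([g(*p) for p in((133,108),(218,114),(219,201),(137,197))]); w=g(283,162.5); d=w-P.mean(0)
print("pocket",P.mean(0),P,"well",w,np.hypot(*d),"yaw",np.degrees(np.arctan2(d[1],d[0]))-90)
print("wide diam",g(437,200)-g(525,200),g(481,155)-g(481,244))
# flange corners, outer
for q in((420,58),(657,49),(641,247),(427,255)):print(g(*q,.013))
for q in((102,48),(338,62),(333,257),(118,244)):print(g(*q,.013))
print("timer check",g(722,278,.015),"box edge",g(500,281,.06))
E
```

```text
wide [ 0.5239 -0.0877] small [0.4503 0.0089] 0.12144348479848563 tray yaw 2.311928079424785
pocket [ 0.485275 -0.35645 ] [[ 0.4454 -0.3895]
 [ 0.4505 -0.3171]
 [ 0.5245 -0.323 ]
 [ 0.5207 -0.3962]] well [ 0.4911 -0.2636] 0.0930325379907482 yaw -3.5897802555890053
wide diam [-0.0002 -0.079 ] [-0.079  -0.0034]
[ 0.4071 -0.144 ]
[0.4008 0.0524]
[0.567  0.0599]
[ 0.5738 -0.1356]
[ 0.3987 -0.4074]
[ 0.41   -0.2123]
[ 0.5754 -0.222 ]
[ 0.5627 -0.4177]
timer check [0.5959 0.1376] box edge [ 0.5868 -0.0772]
```

```bash
cat >> h.py <<'E'
def to(x,y,z,yaw):
    s=manip.sense(); T=R.from_quat(s['tool_rot']); a=T.as_matrix()[:,0]
    cur=np.degrees(np.arctan2(a[1],a[0])); d=T.inv().apply(np.array([x,y,z])-s['tcp_pos'])
    dy=-((yaw-cur+180)%360-180)
    print("t",round(s['t'],2),"tcp",s['tcp_pos'].round(4),"yaw",round(cur,1),"gap",round(s['finger_gap']*85.4,1),"q6",s['q'][5].round(2),
      "\n SHIFT",(d/.03).round(2),"TURN",round(dy/8,2),"rows",int(max(np.ceil(np.linalg.norm(d)/.05),np.ceil(abs(dy)/8.59))))
E
```

drive_tool(
  motion=[
    [[45, 3.3, 15.5, 6, 9.9], [45, 3.3, 15.5, 6, 9.9], [45, 3.3, 15.5, 6, 9.9], [45, 3.3, 15.5, 6, 9.9], [45, 3.3, 15.5, 6, 9.9], [45, 3.3, 15.5, 6, 9.9], [45, 3.3, 15.5, 6, 9.9], [45, 3.3, 15.5, 6, 9.9], [45, 3.3, 15.5, 6, 9.9], [45, 3.3, 15.5, 6, 9.9]],
  ],
)

```text
t: 3.85
tcp_pos: [0.4574, 0.2633, 0.1841]
tool_rot: [0.641, 0.768, 0.001, 0.0]
force: [1.3, -0.6, 0.6]
finger_gap: 0.528
gripper_force: 0.0
```

drive_tool(
  motion=[
    [[45, 0, 0, 0, 0], [45, 0, 0, 0, 0]],
  ],
)

```text
t: 4.05
tcp_pos: [0.4568, 0.2625, 0.1839]
tool_rot: [0.637, 0.771, -0.001, -0.0]
force: [0.0, -0.1, 0.3]
finger_gap: 0.526
gripper_force: 0.0
```

```bash
python3 -c "
from h import *
to(.4298,.3637,.10,101)"
```

```text
t 4.05 tcp [0.4568 0.2625 0.1839] yaw 100.8 gap 44.9 q6 0.12 
 SHIFT [ 3.48 -0.25  2.8 ] TURN -0.02 rows 3
```

drive_tool(
  motion=[
    [[45, 3.48, -0.25, 2.2, 0], [45, 3.48, -0.25, 2.2, 0], [45, 3.48, -0.25, 2.4, 0], [45, 3.48, -0.25, 3.4, 0], [45, 3.48, -0.25, 4.3, 0], [45, 3.48, -0.25, 4.9, 0], [45, 3.48, -0.25, 4.9, 0]],
  ],
)

```text
t: 4.75
tcp_pos: [0.4311, 0.3606, 0.0357]
tool_rot: [0.64, 0.769, -0.002, -0.001]
force: [-0.3, 0.9, -0.2]
finger_gap: 0.526
gripper_force: 0.0
```

```bash
python3 - <<'E'
from h import *
to(.4298,.3637,.037,101)
m,im=snap("wrist","w3")
E
```

```text
t 4.75 tcp [0.4311 0.3606 0.0357] yaw 100.5 gap 44.9 q6 0.32 
 SHIFT [ 0.11 -0.02 -0.04] TURN -0.07 rows 1
```

View pics/w3.png

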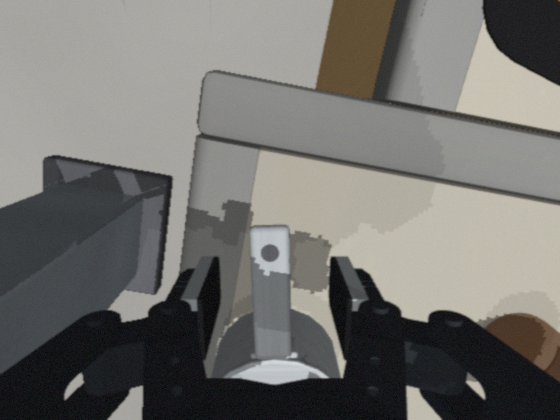

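The wrist view shows the handle (column 270) centred between the open pads. Close now.

drive_tool(
  motion=[
    [[0, 0, 0, 0, 0], [0, 0, 0, 0, 0], [0, 0, 0, 0, 0], [0, 0, 0, 0, 0], [0, 0, 0, 0, 0], [0, 0, 0, 0, 0]],
  ],
  squeeze=70,
)

```text
t: 5.4
tcp_pos: [0.4325, 0.3632, 0.0383]
tool_rot: [0.639, 0.769, 0.001, 0.0]
force: [0.2, 3.0, 5.5]
finger_gap: 0.143
gripper_force: 68.5
```

drive_tool(
  motion=[
    [[0, 0, 0, -1, 0], [0, 0, 0, -2, 0], [0, 0, 0, -3, 0], [0, 0, 0, -4, 0], [0, 0, 0, -4, 0], [0, 0, 0, -4, 0]],
  ],
)

```text
t: 6.0
tcp_pos: [0.4311, 0.3622, 0.1573]
tool_rot: [0.639, 0.769, -0.0, -0.0]
force: [0.2, 0.1, -0.4]
finger_gap: 0.142
gripper_force: 68.5
```

```bash
python3 - <<'E'
from h import *
m,im=snap("wrist","w4")
y=np.radians(92.3); W=np.array([.524,-.0885])
to(*(W+.0665*np.array([np.cos(y),np.sin(y)])),.16,92.3)
E
```

```text
t 6.05 tcp [0.4305 0.3619 0.1564] yaw 100.5 gap 12.0 q6 0.32 
 SHIFT [-13.13   0.64  -0.11] TURN 1.03 rows 8
```

View pics/w4.png

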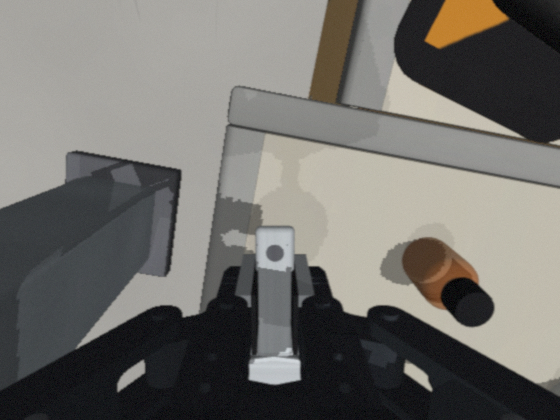

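```bash
python3 - <<'E'
from h import *
m=load("w4")[0]; s=manip.sense()
T=R.from_quat(s['tool_rot'])
for p in((275,227),(258,228),(294,227),(275,357)):
    print(p,T.inv().apply(at_z(m,*p,s['tcp_pos'][2]+.0215)-s['tcp_pos']).round(4))
E
```

```text
(275, 227) [ 0.0289  0.0011 -0.0215]
(258, 228) [ 0.0285 -0.0047 -0.0215]
(294, 227) [ 0.0289  0.0077 -0.0215]
(275, 357) [-0.0237  0.0011 -0.0215]
```

drive_tool(
  motion=[
    [[0, -13.13, 0.64, 0, 1], [0, -13.13, 0.64, 0, 1], [0, -13.13, 0.64, 0, 1], [0, -13.13, 0.64, 0, 1], [0, -13.13, 0.64, 0, 1], [0, -13.13, 0.64, 0, 1], [0, -13.13, 0.64, 0, 1], [0, -13.13, 0.64, 0, 1], [0, -13.13, 0.64, 0, 1], [0, -13.13, 0.64, 0, 1]],
  ],
)

```text
t: 7.05
tcp_pos: [0.521, -0.0221, 0.1555]
tool_rot: [0.693, 0.721, -0.001, -0.002]
force: [-0.5, 0.3, -1.4]
finger_gap: 0.146
gripper_force: 68.5
```

drive_tool(
  motion=[
    [[0, 0, 0, 1.5, 0], [0, 0, 0, 2, 0], [0, 0, 0, 2, 0], [0, 0, 0, 2, 0]],
  ],
)

```text
t: 7.45
tcp_pos: [0.5215, -0.0199, 0.0969]
tool_rot: [0.691, 0.723, -0.0, -0.001]
force: [0.9, -0.1, -0.7]
finger_gap: 0.139
gripper_force: 68.5
```

```bash
python3 - <<'E'
from h import *
y=np.radians(92.3); W=np.array([.524,-.0885])
to(*(W+.0662*np.array([np.cos(y),np.sin(y)])),.043,92.3)
m,im=snap("scene","s5"); crop("s5",220,190,130,100,6,"s5c")
m,im=snap("side","d5")
E
```

```text
t 7.45 tcp [ 0.5215 -0.0199  0.0969] yaw 92.6 gap 11.9 q6 -0.3 
 SHIFT [-0.08 -0.    1.8 ] TURN 0.04 rows 2
```

View pics/s5c.png

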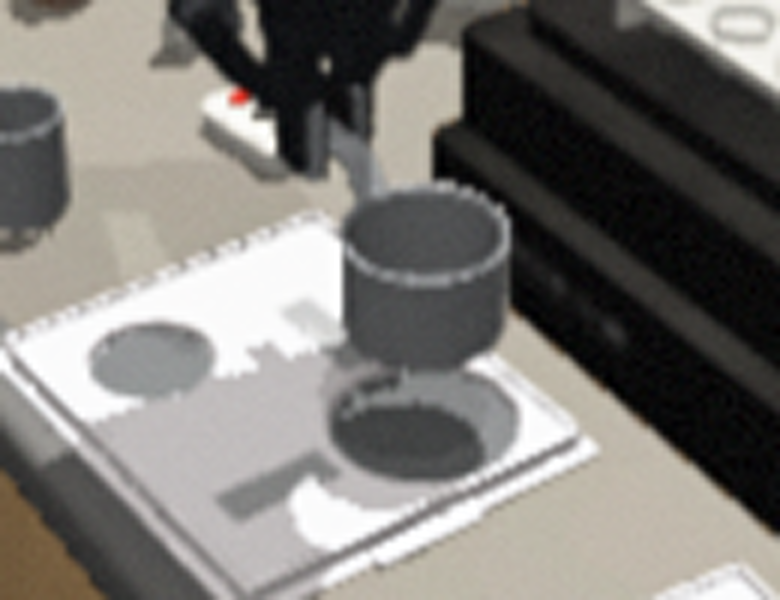

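The scoop hangs level above the wide well: rim centre at crop (426,236), well centre at (424,425). Check the offset numerically.

```bash
python3 - <<'E'
from h import *
m=load("s5")[0]
print(at_z(m,220+426/6,190+236/6,.106),at_z(m,220+424/6,190+425/6,.010))
y=np.radians(92.6);print(np.array([.5215,-.0199])-.0662*np.array([np.cos(y),np.sin(y)]))
E
```

```text
[ 0.52104945 -0.09358677  0.106     ] [ 0.52155392 -0.09132484  0.01      ]
[ 0.52450303 -0.08603185]
```

drive_tool(
  motion=[
    [[0, 0, 0, 0.6, 0], [0, 0, 0, 1.1, 0], [0, 0, 0, 1.5, 0], [0, 0, 0, 1.75, 0], [0, 0, 0, 1.87, 0], [0, 0, 0, 1.87, 0], [0, 0, 0, 1.87, 0]],
  ],
)

```text
t: 8.25
tcp_pos: [0.5226, -0.0208, 0.0425]
tool_rot: [0.691, 0.723, 0.0, 0.0]
force: [-0.8, 3.0, 4.7]
finger_gap: 0.138
gripper_force: 69.2
```

drive_tool(
  motion=[
    [[35, 0, 0, 0, 0], [35, 0, 0, 0, 0], [35, 0, 0, 0, 0], [35, 0, 0, -1, 0], [35, 0, 0, -2.5, 0], [35, 0, 0, -4, 0], [35, 0, 0, -4.5, 0], [35, 0, 0, -4.5, 0]],
  ],
)

```text
t: 9.05
tcp_pos: [0.5242, -0.0219, 0.179]
tool_rot: [0.691, 0.722, 0.002, 0.003]
force: [0.8, -0.8, -0.5]
finger_gap: 0.41
gripper_force: 0.0
```

```bash
python3 - <<'E'
from h import *
m,im=snap("wrist","w6")
y=np.radians(135.4); c=np.array([.4601,.1585]); print(c+.07*np.array([np.cos(y),np.sin(y)]))
to(*(c+.07*np.array([np.cos(y),np.sin(y)])),.12,135.4)
E
```

```text
[0.41025818 0.20765071]
t 9.1 tcp [ 0.5228 -0.0216  0.1772] yaw 92.5 gap 35.0 q6 -0.3 
 SHIFT [ 7.8  -3.42  1.89] TURN -5.36 rows 6
```

View pics/w6.png

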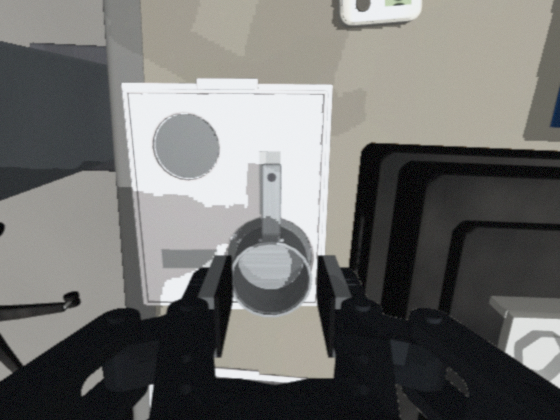

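The big scoop stands in the wide well with its handle over the +y band: rim centre about (271,278), tip about (271,165). On to the small scoop.

drive_tool(
  motion=[
    [[45, 7.8, -3.42, 1.5, -5.36], [45, 7.8, -3.42, 1.5, -5.36], [45, 7.8, -3.42, 1.5, -5.36], [45, 7.8, -3.42, 1.5, -5.36], [45, 7.8, -3.42, 1.5, -5.36], [45, 7.8, -3.42, 1.5, -5.36], [45, 7.8, -3.42, 1.5, -5.36], [45, 7.8, -3.42, 1.5, -5.36]],
  ],
)

```text
t: 9.9
tcp_pos: [0.4099, 0.2073, 0.1305]
tool_rot: [0.38, 0.925, -0.0, -0.0]
force: [-0.2, 0.5, 0.0]
finger_gap: 0.526
gripper_force: 0.0
```

```bash
python3 - <<'E'
from h import *
m=load("w6")[0]
b=at_z(m,271.5,278,.05);t=at_z(m,271,165,.0605);d=t-b
print("big in well",b,t,np.hypot(*d[:2]),np.degrees(np.arctan2(d[1],d[0])), at_z(m,231,278,.05)-at_z(m,312,278,.05))
y=np.radians(135.4); c=np.array([.4601,.1585])
to(*(c+.07*np.array([np.cos(y),np.sin(y)])),.033,135.4)
E
```

```text
big in well [ 0.52591585 -0.08737209  0.05      ] [0.52175569 0.00530224 0.0605    ] 0.09276765674893779 92.57028897679797 [-0.06477787 -0.00257015  0.        ]
t 9.9 tcp [0.4099 0.2073 0.1305] yaw 135.4 gap 44.9 q6 -0.57 
 SHIFT [-0.    0.02  3.25] TURN -0.01 rows 2
```

drive_tool(
  motion=[
    [[45, 0, 0, 1.2, 0], [45, 0, 0, 2.2, 0], [45, 0, 0, 3.0, 0], [45, 0, 0, 3.2, 0], [45, 0, 0, 3.2, 0]],
  ],
)

```text
t: 10.4
tcp_pos: [0.4101, 0.2066, 0.0346]
tool_rot: [0.381, 0.925, -0.0, -0.001]
force: [-0.7, -0.2, -0.3]
finger_gap: 0.528
gripper_force: 0.0
```

drive_tool(
  motion=[
    [[0, 0, 0, 0, 0], [0, 0, 0, 0, 0], [0, 0, 0, 0, 0], [0, 0, 0, 0, 0], [0, 0, 0, 0, 0], [0, 0, 0, 0, 0]],
  ],
)

```text
t: 11.0
tcp_pos: [0.41, 0.2082, 0.0357]
tool_rot: [0.379, 0.925, 0.001, 0.001]
force: [0.4, 2.1, 3.4]
finger_gap: 0.142
gripper_force: 68.2
```

drive_tool(
  motion=[
    [[0, 0, 0, -1, 0], [0, 0, 0, -2, 0], [0, 0, 0, -3, 0], [0, 0, 0, -4.2, 0], [0, 0, 0, -4.8, 0], [0, 0, 0, -4.8, 0], [0, 0, 0, -4.8, 0]],
  ],
)

```text
t: 11.7
tcp_pos: [0.4088, 0.2078, 0.1789]
tool_rot: [0.379, 0.925, -0.0, -0.0]
force: [-0.3, -0.1, -0.7]
finger_gap: 0.137
gripper_force: 68.2
```

```bash
python3 - <<'E'
from h import *
m,im=snap("wrist","w7"); crop("w7",160,140,240,180,3,"w7c")
y=np.radians(182.4); W=np.array([.525,-.0875])
to(*(W+.07*np.array([np.cos(y),np.sin(y)])),.175,182.4)
E
```

```text
t 11.75 tcp [0.4084 0.2076 0.1783] yaw 135.4 gap 11.9 q6 -0.57 
 SHIFT [-8.08 -5.98  0.11] TURN -5.88 rows 7
```

View pics/w7c.png

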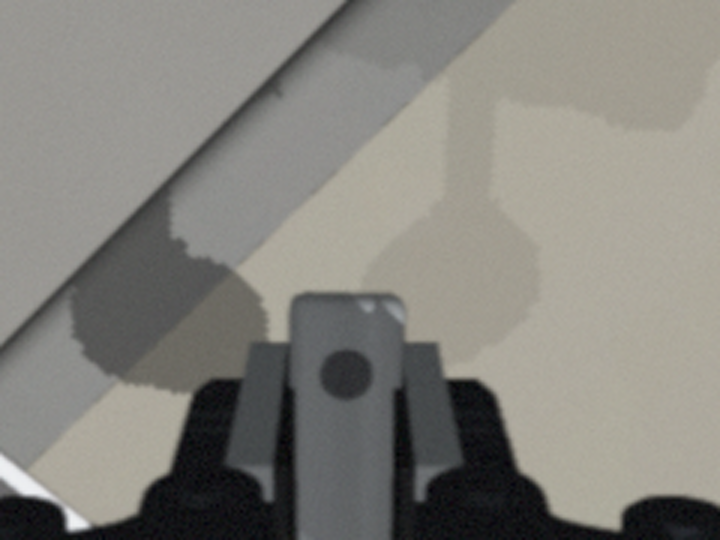

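```bash
python3 - <<'E'
from h import *
m=load("w7")[0]; s=manip.sense()
T=R.from_quat(s['tool_rot']); o=T.inv().apply(at_z(m,275.7,237.7,s['tcp_pos'][2]+.0198)-s['tcp_pos']); print(o)
r=.095-o[0]; print(r)
y=np.radians(182.4); W=np.array([.525,-.0875])
to(*(W+r*np.array([np.cos(y),np.sin(y)])),.14,182.4)
E
```

```text
[ 0.02376742  0.00132129 -0.01977078]
0.07123258129637677
t 11.75 tcp [0.4084 0.2076 0.1783] yaw 135.4 gap 11.9 q6 -0.57 
 SHIFT [-8.06 -6.01  1.28] TURN -5.88 rows 7
```

drive_tool(
  motion=[
    [[0, -8.06, -6.01, 0, -5.88], [0, -8.06, -6.01, 0, -5.88], [0, -8.06, -6.01, 0, -5.88], [0, -8.06, -6.01, 0, -5.88], [0, -8.06, -6.01, 0, -5.88], [0, -8.06, -6.01, 0, -5.88], [0, -8.06, -6.01, 0, -5.88], [0, -8.06, -6.01, 1.0, -5.88], [0, -8.06, -6.01, 1.28, -5.88], [0, -8.06, -6.01, 1.28, -5.88]],
  ],
)

```text
t: 12.75
tcp_pos: [0.4524, -0.0889, 0.1384]
tool_rot: [-0.021, 1.0, 0.002, -0.004]
force: [-0.4, 1.2, -0.4]
finger_gap: 0.139
gripper_force: 68.2
```

drive_tool(
  motion=[
    [[0, 0, 0, 0, 0], [0, 0, 0, 0, 0]],
  ],
)

```text
t: 12.95
tcp_pos: [0.4552, -0.0893, 0.1413]
tool_rot: [-0.022, 1.0, -0.0, 0.0]
force: [0.3, 0.7, -0.0]
finger_gap: 0.138
gripper_force: 68.2
```

```bash
python3 - <<'E'
from h import *
y=np.radians(182.4); W=np.array([.525,-.0875])
to(*(W+.0712*np.array([np.cos(y),np.sin(y)])),.043,182.4)
m,im=snap("scene","s8"); crop("s8",220,170,130,100,6,"s8c")
E
```

```text
t 12.95 tcp [ 0.4552 -0.0893  0.1413] yaw -177.4 gap 11.7 q6 -2.05 
 SHIFT [ 0.05 -0.04  3.28] TURN 0.02 rows 2
```

View pics/s8c.png

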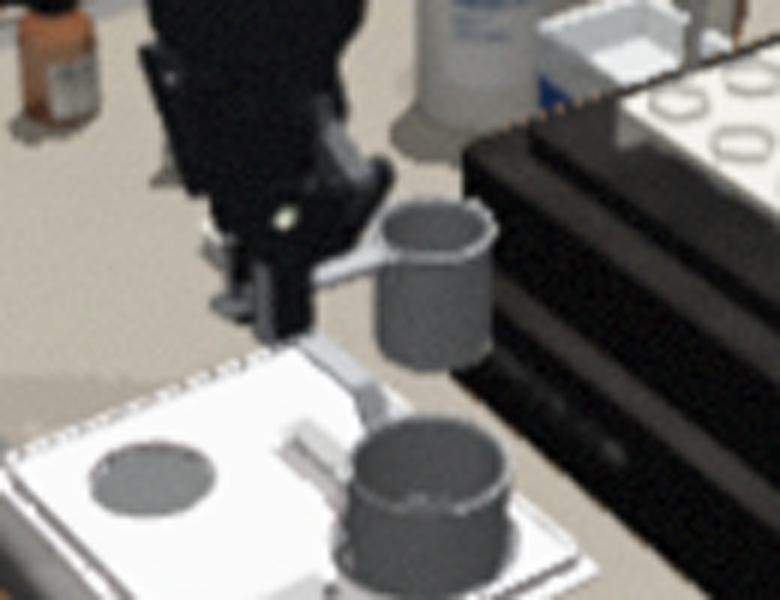

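The small scoop hangs level with rim centre at crop (437,230). The big scoop's rim centre is (430,464).

```bash
python3 - <<'E'
from h import *
m=load("s8")[0]
print(at_z(m,220+437/6,170+230/6,.1596),at_z(m,220+430/6,170+464/6,.05))
for c,r,z in (((.5262,-.0863),.024,.1596),((.525,-.0875),.034,.05)):
    a=np.linspace(0,2*np.pi,60); p=(proj(m,np.c_[c[0]+r*np.cos(a),c[1]+r*np.sin(a),0*a+z])-[220,170])*6
    print(p.min(0),p.max(0))
E
```

```text
[ 0.52818299 -0.09046891  0.1596    ] [ 0.52477636 -0.09089313  0.05      ]
[363.04699936 193.38645936] [489.95853508 261.37695055]
[341.02506982 408.97245957] [510.57908194 512.91858193]
```

drive_tool(
  motion=[
    [[0, 0.07, -0.02, 0.8, 0], [0, 0.07, -0.02, 1.6, 0], [0, 0.07, -0.02, 2.0, 0], [0, 0.07, -0.02, 2.4, 0], [0, 0.07, -0.02, 2.8, 0], [0, 0.07, -0.02, 3.0, 0], [0, 0.07, -0.02, 3.0, 0]],
  ],
)

```text
t: 13.7
tcp_pos: [0.453, -0.0905, 0.0508]
tool_rot: [-0.022, 1.0, 0.0, -0.0]
force: [-0.2, -0.8, -0.8]
finger_gap: 0.139
gripper_force: 68.2
```

drive_tool(
  motion=[
    [[0, 0, 0, 0.15, 0], [0, 0, 0, 0.25, 0], [0, 0, 0, 0.3, 0], [0, 0, 0, 0.3, 0], [0, 0, 0, 0.3, 0]],
  ],
)

```text
t: 14.2
tcp_pos: [0.4526, -0.0909, 0.0424]
tool_rot: [-0.021, 1.0, -0.0, -0.0]
force: [-2.4, 0.9, 5.6]
finger_gap: 0.138
gripper_force: 68.8
```

drive_tool(
  motion=[
    [[35, 0, 0, 0, 0], [35, 0, 0, 0, 0], [35, 0, 0, 0, 0], [35, 0, 0, -1, 0], [35, 0, 0, -2.5, 0], [35, 0, 0, -4, 0], [35, 0, 0, -5, 0], [35, 0, 0, -5, 0]],
  ],
)

```text
t: 15.0
tcp_pos: [0.4558, -0.0921, 0.1958]
tool_rot: [-0.021, 1.0, -0.002, 0.005]
force: [-0.3, -0.7, 0.5]
finger_gap: 0.407
gripper_force: 0.0
```

```bash
python3 - <<'E'
from h import *
m,im=snap("wrist","w9")
to(.568,.3244,.20,100)
E
```

```text
t 15.05 tcp [ 0.4543 -0.0915  0.1938] yaw -177.6 gap 34.9 q6 -2.05 
 SHIFT [-4.38 13.69 -0.22] TURN 10.31 rows 10
```

View pics/w9.png

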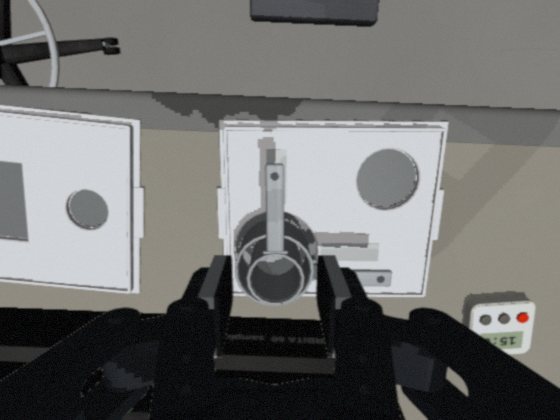

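The small scoop is nested, its handle toward the robot (-x) and the big scoop's along +y, both inside the tray. Now the bottle.

drive_tool(
  motion=[
    [[85, -4.38, 13.69, 0, 5.3], [85, -4.38, 13.69, 0, 5.3], [85, -4.38, 13.69, 0, 5.3], [85, -4.38, 13.69, 0, 5.3], [85, -4.38, 13.69, 0, 5.3], [85, -4.38, 13.69, 0, 5.3], [85, -4.38, 13.69, 0, 5.3], [85, -4.38, 13.69, 0, 5.3], [85, -4.38, 13.69, 0, 5.3], [85, -4.38, 13.69, 0, 5.3]],
  ],
)

```text
t: 16.05
tcp_pos: [0.5665, 0.3294, 0.1892]
tool_rot: [0.34, 0.94, 0.0, -0.001]
force: [-0.4, 0.8, -0.1]
finger_gap: 0.994
gripper_force: 0.0
```

drive_tool(
  motion=[
    [[85, 0, 0, 0, 0], [85, 0, 0, 0, 0]],
  ],
)

```text
t: 16.25
tcp_pos: [0.5655, 0.3237, 0.1899]
tool_rot: [0.342, 0.94, -0.002, -0.001]
force: [0.5, 0.0, -0.8]
finger_gap: 0.995
gripper_force: 0.0
```

```bash
python3 - <<'E'
from h import *
to(.568,.3244,.022,140)
m,im=snap("wrist","w10")
a=np.linspace(0,2*np.pi,60)
for c,r,z in (((.568,.3244),.0135,.085),((.568,.3244),.021,.0),((.568,.3244),.021,.058)):
    p=proj(m,np.c_[c[0]+r*np.cos(a),c[1]+r*np.sin(a),0*a+z]); cv2.polylines(im,[p.round().astype(int)],True,(0,255,0),1)
cv2.imwrite("pics/w10o.png",im)
E
```

```text
t 16.25 tcp [0.5655 0.3237 0.1899] yaw 140.1 gap 85.0 q6 -0.52 
 SHIFT [-0.06  0.09  5.6 ] TURN 0.01 rows 4
```

View pics/w10o.png

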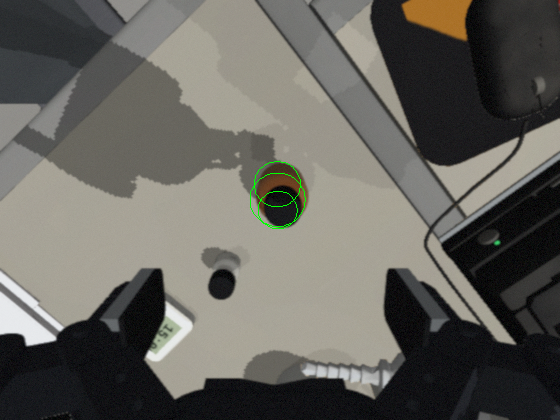

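The bottle cap is at (283,207), about 4 px right of the prediction, so shift +2.7 mm along tool y. The vial sits clear of the fingers.

drive_tool(
  motion=[
    [[85, 0, 0.16, 1.5, 0], [85, 0, 0.16, 2.5, 0], [85, 0, 0.16, 3.5, 0], [85, 0, 0.16, 4.5, 0], [85, 0, 0.16, 5.2, 0], [85, 0, 0.16, 5.55, 0], [85, 0, 0.16, 5.55, 0]],
  ],
)

```text
t: 17.0
tcp_pos: [0.5688, 0.3266, 0.0239]
tool_rot: [0.343, 0.939, -0.001, -0.001]
force: [0.1, 0.7, -0.6]
finger_gap: 0.997
gripper_force: 0.0
```

drive_tool(
  motion=[
    [[20, 0, 0, 0, 0], [20, 0, 0, 0, 0], [20, 0, 0, 0, 0], [20, 0, 0, 0, 0], [20, 0, 0, 0, 0], [20, 0, 0, 0, 0]],
  ],
  squeeze=40,
)

```text
t: 17.6
tcp_pos: [0.5707, 0.3289, 0.027]
tool_rot: [0.342, 0.94, 0.001, 0.001]
force: [-0.7, -1.3, 5.4]
finger_gap: 0.463
gripper_force: 40.5
```

drive_tool(
  motion=[
    [[20, 0, 0, -1, 0], [20, 0, 0, -2, 0], [20, 0, 0, -3, 0], [20, 0, 0, -4, 0], [20, 0, 0, -4.8, 0], [20, 0, 0, -4.8, 0], [20, 0, 0, -4.8, 0]],
  ],
)

```text
t: 18.3
tcp_pos: [0.5695, 0.3286, 0.1692]
tool_rot: [0.342, 0.94, 0.0, -0.0]
force: [-0.5, 0.0, -1.7]
finger_gap: 0.461
gripper_force: 40.9
```

```bash
python3 - <<'E'
from h import *
m,im=snap("wrist","w11")
to(.4503,.0085,.10,175)
print(manip.sense()['force'])
E
```

```text
t 18.35 tcp [0.5688 0.3283 0.1679] yaw 140.0 gap 39.8 q6 -0.52 
 SHIFT [ -3.82 -10.7    2.28] TURN -4.37 rows 7
[-0.52704358  0.14835349 -1.6150534 ]
```

drive_tool(
  motion=[
    [[20, -3.82, -10.7, 0, -4.37], [20, -3.82, -10.7, 0, -4.37], [20, -3.82, -10.7, 0, -4.37], [20, -3.82, -10.7, 0, -4.37], [20, -3.82, -10.7, 0, -4.37], [20, -3.82, -10.7, 0, -4.37], [20, -3.82, -10.7, 1.2, -4.37], [20, -3.82, -10.7, 2.2, -4.37], [20, -3.82, -10.7, 2.7, -4.37], [20, -3.82, -10.7, 2.7, -4.37]],
  ],
)

```text
t: 19.35
tcp_pos: [0.4486, 0.0089, 0.0853]
tool_rot: [0.044, 0.999, 0.001, -0.004]
force: [-0.4, -0.4, -1.4]
finger_gap: 0.462
gripper_force: 41.1
```

drive_tool(
  motion=[
    [[20, 0, 0, 0, 0], [20, 0, 0, 0, 0]],
  ],
)

```text
t: 19.55
tcp_pos: [0.4519, 0.0093, 0.0886]
tool_rot: [0.043, 0.999, -0.0, 0.0]
force: [0.1, -1.1, -0.3]
finger_gap: 0.462
gripper_force: 41.1
```

```bash
python3 - <<'E'
from h import *
to(.4503,.0085,.030,175)
s=manip.sense(); p0=s['tcp_pos']; foot=p0[2]-.0265
for n in("scene","side"):
    m,im=snap(n,n+"12"); hsv=cv2.cvtColor(im,cv2.COLOR_BGR2HSV)
    k=((hsv[...,0]<16)&(hsv[...,1]>110)&(hsv[...,2]>40)).astype(np.uint8)
    e=proj(m,[[p0[0],p0[1],foot+z] for z in(0,.085)]); c=e.mean(0)
    x0,x1,y0,y1=int(c[0]-25),int(c[0]+25),int(c[1]-30),int(c[1]+35)
    q=np.argwhere(k[y0:y1,x0:x1])+[y0,x0]
    print(n,"expect axis px",e.round(1).tolist(),"brown cols",q[:,1].min(),q[:,1].max(),"rows",q[:,0].min(),q[:,0].max(),len(q))
    for r in range(q[:,0].min(),q[:,0].max()+1,3):
        w=q[q[:,0]==r,1]; print(r,w.min() if len(w) else None,w.max() if len(w) else None,end="; ")
    ca=proj(m,[[p0[0],p0[1]-.021,foot],[p0[0],p0[1]+.021,foot],[p0[0]-.021,p0[1],foot],[p0[0]+.021,p0[1],foot]]); print("\nfoot extents",ca.round(1).tolist())
E
```

```text
t 19.55 tcp [0.4519 0.0093 0.0886] yaw 175.0 gap 39.4 q6 -1.71 
 SHIFT [ 0.05 -0.03  1.95] TURN 0.01 rows 2
scene expect axis px [[244.7, 232.9], [242.5, 203.7]] brown cols 236 260 rows 206 234 118
206 258 260; 209 None None; 212 237 238; 215 236 241; 218 236 241; 221 237 241; 224 237 241; 227 238 241; 230 239 245; 233 239 244; 
foot extents [[248.8, 237.0], [240.6, 228.8], [237.1, 235.7], [252.0, 230.1]]Traceback (most recent call last):
  File "<stdin>", line 10, in <module>
    return umr_minimum(a, axis, None, out, keepdims, initial, where)
ValueError: zero-size array to reduction operation minimum which has no identity
```

drive_tool(
  motion=[
    [[20, 0.05, -0.03, 0.6, 0], [20, 0.05, -0.03, 1.1, 0], [20, 0.05, -0.03, 1.5, 0], [20, 0.05, -0.03, 1.75, 0], [20, 0.05, -0.03, 1.85, 0], [20, 0.05, -0.03, 1.9, 0], [20, 0.05, -0.03, 1.9, 0]],
  ],
)

```text
t: 20.35
tcp_pos: [0.4504, 0.0082, 0.0317]
tool_rot: [0.044, 0.999, -0.0, 0.0]
force: [0.3, 0.1, -0.5]
finger_gap: 0.463
gripper_force: 41.1
```

Not touching the floor yet; down in small steps.

drive_tool(
  motion=[
    [[20, 0, 0, 0.04, 0], [20, 0, 0, 0.08, 0], [20, 0, 0, 0.12, 0], [20, 0, 0, 0.12, 0]],
  ],
)

```text
t: 20.75
tcp_pos: [0.4506, 0.0081, 0.0308]
tool_rot: [0.044, 0.999, -0.0, 0.002]
force: [-3.9, -0.9, 27.6]
finger_gap: 0.462
gripper_force: 43.6
```

drive_tool(
  motion=[
    [[20, 0, 0, -0.08, 0], [65, 0, 0, -0.08, 0], [65, 0, 0, -0.08, 0], [65, 0, 0, -0.08, 0], [65, 0, 0, -0.08, 0], [65, 0, 0, -1, 0], [65, 0, 0, -2.5, 0], [65, 0, 0, -4, 0], [65, 0, 0, -5.5, 0], [65, 0, 0, -5.5, 0]],
  ],
)

```text
t: 21.75
tcp_pos: [0.4537, 0.0075, 0.1976]
tool_rot: [0.043, 0.999, -0.001, 0.006]
force: [0.0, -0.0, 0.6]
finger_gap: 0.762
gripper_force: 0.0
```

```bash
python3 - <<'E'
from h import *
m,im=snap("wrist","w13"); s=manip.sense()
to(.596,.1395,.17,187.5)
# bottle check: dark cap blob near predicted
hsv=cv2.cvtColor(im,cv2.COLOR_BGR2HSV)
e=proj(m,[[.4503,.0085,.004],[.4503,.0085,.089]]);print("expected foot/cap px",e.round(1))
u,v=e[1].round().astype(int); k=(hsv[v-30:v+30,u-40:u+40,2]<45).astype(np.uint8)
n,l,st,c=cv2.connectedComponentsWithStats(k); print(st[1:][st[1:,4]>80]+[u-40,v-30,0,0,0],(c[1:][st[1:,4]>80]+[u-40,v-30]).round(1))
E
```

```text
t 21.8 tcp [0.4519 0.0079 0.1952] yaw 175.0 gap 65.0 q6 -1.71 
 SHIFT [-4.4   4.79  0.87] TURN -1.56 rows 4
expected foot/cap px [[274.9 174.7]
 [274.8 198.9]]
[[ 256  177   37   41 1179]] [[274. 197.]]
```

The bottle cap is within 2 px of prediction, so it stands upright in its well. Next the timer.

drive_tool(
  motion=[
    [[85, -4.4, 4.79, 0, 9.7], [85, -4.4, 4.79, 0, 9.7], [85, -4.4, 4.79, 0, 9.7], [85, -4.4, 4.79, 0, 9.7], [85, -4.4, 4.79, 0, 9.7], [85, -4.4, 4.79, 0.5, 9.7], [85, -4.4, 4.79, 0.5, 9.7], [85, -4.4, 4.79, 0.5, 9.7], [85, -4.4, 4.79, 0.5, 9.7], [85, -4.4, 4.79, 0.5, 9.7]],
  ],
)

```text
t: 22.8
tcp_pos: [0.5926, 0.1398, 0.1751]
tool_rot: [0.66, 0.751, -0.002, -0.002]
force: [-0.4, 0.7, 0.1]
finger_gap: 0.999
gripper_force: 0.0
```

drive_tool(
  motion=[
    [[85, 0, 0, 0, 0], [85, 0, 0, 0, 0]],
  ],
)

```text
t: 23.0
tcp_pos: [0.5935, 0.1398, 0.1767]
tool_rot: [0.659, 0.752, -0.001, -0.001]
force: [0.2, 0.3, 0.0]
finger_gap: 0.995
gripper_force: 0.0
```

```bash
cat >> h.py <<'E'
def blob(m,im,P,mask,win=70):
    u,v=proj(m,[P])[0].round().astype(int); k=np.zeros(im.shape[:2],np.uint8)
    y0,x0=max(v-win,0),max(u-win,0); k[y0:v+win,x0:u+win]=mask[y0:v+win,x0:u+win]
    k=cv2.morphologyEx(k,cv2.MORPH_CLOSE,np.ones((9,9),np.uint8))
    c=max(cv2.findContours(k,cv2.RETR_EXTERNAL,cv2.CHAIN_APPROX_NONE)[0],key=cv2.contourArea); return c[:,0]
E
python3 - <<'E'
from h import *
to(.596,.1395,.0,97.3)
m,im=snap("wrist","w14"); hsv=cv2.cvtColor(im,cv2.COLOR_BGR2HSV)
c=blob(m,im,[.596,.1395,.015],((hsv[...,2]>195)&(hsv[...,1]<25)).astype(np.uint8))
print(c.min(0),c.max(0))
w=np.array([at_z(m,*p,.014)[:2] for p in c]); r=cv2.minAreaRect((w*1000).astype(np.float32)); print(r)
E
```

```text
t 23.0 tcp [0.5935 0.1398 0.1767] yaw 97.5 gap 85.0 q6 -0.08 
 SHIFT [-0.02  0.09  5.89] TURN 0.03 rows 4
[243 152] [314 223]
((597.0680541992188, 140.83810424804688), (58.632781982421875, 60.9327278137207), 7.448563575744629)
```

drive_tool(
  motion=[
    [[85, 0, 0.11, 1.5, 0], [85, 0, 0.11, 3, 0], [85, 0, 0.11, 4.2, 0], [85, 0, 0.11, 5, 0], [85, 0, 0.11, 5.5, 0], [85, 0, 0.11, 5.85, 0], [85, 0, 0.11, 5.85, 0]],
  ],
)

```text
t: 23.75
tcp_pos: [0.5969, 0.1402, 0.0014]
tool_rot: [0.66, 0.751, -0.0, -0.001]
force: [-0.4, -0.6, 0.7]
finger_gap: 0.997
gripper_force: 0.0
```

drive_tool(
  motion=[
    [[50, 0, 0, 0, 0], [50, 0, 0, 0, 0], [50, 0, 0, 0, 0], [50, 0, 0, 0, 0], [50, 0, 0, 0, 0]],
  ],
  squeeze=40,
)

```text
t: 24.25
tcp_pos: [0.5986, 0.1404, 0.004]
tool_rot: [0.66, 0.751, 0.001, 0.001]
force: [-0.4, -0.3, 6.9]
finger_gap: 0.699
gripper_force: 43.8
```

drive_tool(
  motion=[
    [[50, 0, 0, -0.5, 0], [50, 0, 0, -1.2, 0], [50, 0, 0, -2.2, 0], [50, 0, 0, -3.5, 0], [50, 0, 0, -4.5, 0], [50, 0, 0, -4.5, 0], [50, 0, 0, -4.5, 0]],
  ],
)

```text
t: 24.95
tcp_pos: [0.5974, 0.1403, 0.1386]
tool_rot: [0.66, 0.751, 0.001, 0.001]
force: [0.1, -0.3, -0.4]
finger_gap: 0.699
gripper_force: 43.4
```

```bash
python3 - <<'E'
from h import *
print(manip.sense()['force'])
m,im=snap("wrist","w15"); s=manip.sense(); hsv=cv2.cvtColor(im,cv2.COLOR_BGR2HSV); T=R.from_quat(s['tool_rot'])
P=s['tcp_pos']+[0,0,.010]
c=blob(m,im,P,((hsv[...,2]>195)&(hsv[...,1]<25)).astype(np.uint8),90); print(c.min(0),c.max(0),cv2.minAreaRect(c.astype(np.float32)))
w=np.array([T.inv().apply(at_z(m,*p,s['tcp_pos'][2]+.012)-s['tcp_pos'])[:2] for p in c]); print(cv2.minAreaRect((w*1000).astype(np.float32)))
to(.485,-.356,.137,85.8)
E
```

```text
[ 0.13280861 -0.26834156 -0.41126677]
[197 210] [353 268] ((275.0, 239.0), (58.0, 156.0), 90.0)
((20.173669815063477, 1.49359130859375), (23.237308502197266, 58.25025177001953), 0.0837235301733017)
t 25.0 tcp [0.5965 0.1403 0.1373] yaw 97.4 gap 59.8 q6 -0.08 
 SHIFT [-1.593e+01 -5.820e+00  1.000e-02] TURN 1.45 rows 11
```

drive_tool(
  motion=[
    [[50, 0.4, -3.4, -1.5, 0], [50, 0.4, -3.4, -1.5, 0], [50, 0.4, -3.4, -1.5, 0], [50, -15.9, -5.8, -1.5, 1.45], [50, -15.9, -5.8, -1.5, 1.45], [50, -15.9, -5.8, -1.5, 1.45], [50, -15.9, -5.8, -1.5, 1.45], [50, -15.9, -5.8, -1.5, 1.45], [50, -15.9, -5.8, -1.5, 1.45], [50, -15.9, -5.8, -1.5, 1.45]],
  ],
)

```text
t: 26.0
tcp_pos: [0.4878, -0.2128, 0.1809]
tool_rot: [0.733, 0.681, -0.0, -0.001]
force: [1.0, -0.1, -1.5]
finger_gap: 0.692
gripper_force: 43.5
```

```bash
python3 -c "
from h import *
to(.485,-.356,.08,85.8)"
```

```text
t 26.0 tcp [ 0.4878 -0.2128  0.1809] yaw 85.8 gap 59.1 q6 -0.55 
 SHIFT [-4.77  0.26  3.36] TURN -0.0 rows 4
```

drive_tool(
  motion=[
    [[50, -4.77, 0.26, 0.5, 0], [50, -4.77, 0.26, 1, 0], [50, -4.77, 0.26, 2, 0], [50, -4.77, 0.26, 2.8, 0], [50, -4.77, 0.26, 3, 0], [50, -4.77, 0.26, 3, 0], [50, -4.77, 0.26, 3, 0]],
  ],
)

```text
t: 26.7
tcp_pos: [0.4863, -0.3532, 0.0927]
tool_rot: [0.732, 0.681, 0.0, -0.0]
force: [0.4, -0.2, 0.0]
finger_gap: 0.699
gripper_force: 43.6
```

```bash
python3 - <<'E'
from h import *
to(.485,-.356,.0075,85.8)
m,im=snap("scene","s16"); s=manip.sense()
# refine tray location in scene image: grey lining pixels of pocket & well at this moment hidden; use scene0
M,I=load("scene0"); hsv=cv2.cvtColor(I,cv2.COLOR_BGR2HSV); g=((hsv[...,2]<190)).astype(np.uint8)
for n,P in(("pocket",[.485,-.356,.01]),("well",[.491,-.2625,.01])):
    u,v=proj(M,[P])[0].round().astype(int); k=np.zeros_like(g); k[v-30:v+30,u-32:u+32]=g[v-30:v+30,u-32:u+32]
    k2,l=cv2.connectedComponents(k)[:2] if 0 else (None,cv2.connectedComponents(k)[1]); q=np.argwhere(l==l[v,u])
    w=np.array([at_z(M,b,a,.01)[:2] for a,b in q]); print(n,len(q),cv2.minAreaRect((w*1000).astype(np.float32)),w.mean(0))
E
```

```text
t 26.7 tcp [ 0.4863 -0.3532  0.0927] yaw 85.9 gap 59.7 q6 -0.74 
 SHIFT [-0.1  -0.04  2.84] TURN 0.01 rows 2
pocket 1143 ((484.4678649902344, -357.3048095703125), (75.39004516601562, 73.28313446044922), 86.8182601928711) [ 0.48397039 -0.35854105]
well 170 ((491.4024658203125, -262.9876708984375), (35.08395767211914, 34.001312255859375), 53.143409729003906) [ 0.49056187 -0.26269881]
```

drive_tool(
  motion=[
    [[50, -0.11, -0.05, 0.8, 0], [50, -0.11, -0.05, 1.6, 0], [50, -0.11, -0.05, 2.2, 0], [50, -0.11, -0.05, 2.5, 0], [50, -0.11, -0.05, 2.6, 0], [50, -0.11, -0.05, 2.7, 0], [50, -0.11, -0.05, 2.7, 0]],
  ],
)

```text
t: 27.45
tcp_pos: [0.4848, -0.3576, 0.0121]
tool_rot: [0.732, 0.681, -0.0, 0.001]
force: [0.5, 0.2, -0.6]
finger_gap: 0.697
gripper_force: 43.6
```

drive_tool(
  motion=[
    [[50, 0, 0, 0.04, 0], [50, 0, 0, 0.08, 0], [50, 0, 0, 0.1, 0], [50, 0, 0, 0.1, 0]],
  ],
)

```text
t: 27.85
tcp_pos: [0.4841, -0.3574, 0.0083]
tool_rot: [0.733, 0.681, 0.0, -0.0]
force: [0.1, 0.5, -0.5]
finger_gap: 0.693
gripper_force: 43.6
```

drive_tool(
  motion=[
    [[50, 0, 0, 0.04, 0], [50, 0, 0, 0.08, 0], [50, 0, 0, 0.08, 0]],
  ],
)

```text
t: 28.15
tcp_pos: [0.4842, -0.3575, 0.008]
tool_rot: [0.733, 0.681, -0.0, 0.0]
force: [-4.1, 2.8, 12.7]
finger_gap: 0.698
gripper_force: 45.0
```

Touching the pocket floor at the expected height. Release and lift.

drive_tool(
  motion=[
    [[50, 0, 0, -0.05, 0], [72, 0, 0, -0.05, 0], [72, 0, 0, -0.05, 0], [72, 0, 0, -0.05, 0], [72, 0, 0, -1, 0], [72, 0, 0, -2.5, 0], [72, 0, 0, -4, 0], [72, 0, 0, -5.5, 0], [72, 0, 0, -6, 0], [72, 0, 0, -6, 0]],
  ],
)

```text
t: 29.15
tcp_pos: [0.4856, -0.3588, 0.189]
tool_rot: [0.733, 0.681, -0.0, 0.003]
force: [0.6, -0.2, -0.9]
finger_gap: 0.842
gripper_force: 0.0
```

```bash
python3 - <<'E'
from h import *
m,im=snap("wrist","w17"); s=manip.sense(); hsv=cv2.cvtColor(im,cv2.COLOR_BGR2HSV)
u,v=proj(m,[[.4845,-.357,.019]])[0].round().astype(int)
g=((hsv[...,2]<185)).astype(np.uint8)   # grey moat around the timer
k=g[v-70:v+70,u-70:u+70]; 
for r in range(0,140,10): print(''.join('#' if x else '.' for x in k[r,::2]))
print(u,v); to(.4905,.1,.19,100)
E
```

```text
......................................................................
......................................................................
......................................................................
..............###########################################.............
...............###...................................####.............
...............###....................####.####......####.............
..............####...................##########......####.............
...............###......######.......##########......####.............
...............####..................##########......####.............
................##......#######......##########......####.............
#####....##########.....##########..................#####.............
#########################################################.............
######################################................................
#####################....###########..................................
272 184
t 29.2 tcp [ 0.4845 -0.3577  0.1867] yaw 85.8 gap 72.2 q6 -0.75 
 SHIFT [15.23 -0.92 -0.14] TURN -1.78 rows 10
```

The grey margin shows all round the timer, so it lies in the pocket. Now the vial.

drive_tool(
  motion=[
    [[60, 15.2, -0.9, 0, -1], [60, 15.2, -0.9, 0, -1], [60, 15.2, -0.9, 0, -1], [60, 15.2, -0.9, 0, -1], [60, 15.2, -0.9, 0, -1], [60, 15.2, -0.9, 0, -1], [60, 15.2, -0.9, 0, -1], [60, 15.2, -0.9, 0, -1], [60, 15.2, -0.9, 0, -1], [60, 15.2, -0.9, 0, -1]],
  ],
)

```text
t: 30.2
tcp_pos: [0.4881, 0.1042, 0.1837]
tool_rot: [0.681, 0.732, -0.001, -0.002]
force: [-0.2, -0.3, -0.8]
finger_gap: 0.701
gripper_force: 0.0
```

```bash
python3 - <<'E'
from h import *
m=load("w1")[0]; print("wash front",at_z(m,345*.7,437*.7,0))
to(.5945,.2382,.16,94)
E
```

```text
wash front [ 7.28567132e-01  1.99304507e-01 -5.55111512e-17]
t 30.2 tcp [0.4881 0.1042 0.1837] yaw 94.1 gap 59.8 q6 -0.09 
 SHIFT [4.2  3.86 0.78] TURN 0.02 rows 4
```

drive_tool(
  motion=[
    [[60, 4.2, 3.86, 0.6, 0], [60, 4.2, 3.86, 0.6, 0], [60, 4.2, 3.86, 0.6, 0], [60, 4.2, 3.86, 0.6, 0], [60, 4.2, 3.86, 0.6, 0], [60, 4.2, 3.86, 0.6, 0]],
  ],
)

```text
t: 30.8
tcp_pos: [0.5964, 0.2317, 0.1654]
tool_rot: [0.683, 0.73, -0.002, -0.001]
force: [-0.3, 0.0, 0.3]
finger_gap: 0.704
gripper_force: 0.0
```

```bash
python3 - <<'E'
from h import *
m,im=snap("wrist","w18"); hsv=cv2.cvtColor(im,cv2.COLOR_BGR2HSV)
P=[.5945,.2382,.052]; e=proj(m,[P,[.5945,.2382,0]]); print(e)
c=blob(m,im,P,(hsv[...,2]<50).astype(np.uint8),28); print(c.min(0),c.max(0)); mid=(c.min(0)+c.max(0))/2; print("cap",at_z(m,*mid,.049))
to(.5945,.2382,.011,94)
E
```

```text
[[272.61159835 195.42018078]
 [273.157108   180.50440724]]
[262 177] [291 209]
cap [0.59717661 0.23941485 0.049     ]
t 30.85 tcp [0.5963 0.2313 0.166 ] yaw 93.8 gap 60.1 q6 0.13 
 SHIFT [ 0.24 -0.02  5.17] TURN -0.03 rows 4
```

drive_tool(
  motion=[
    [[60, 0.26, 0.04, 1.2, 0], [60, 0.26, 0.04, 2.5, 0], [60, 0.26, 0.04, 3.7, 0], [60, 0.26, 0.04, 4.6, 0], [60, 0.26, 0.04, 5.15, 0], [60, 0.26, 0.04, 5.15, 0], [60, 0.26, 0.04, 5.15, 0]],
  ],
)

```text
t: 31.55
tcp_pos: [0.5989, 0.24, 0.0141]
tool_rot: [0.684, 0.73, 0.0, 0.0]
force: [0.8, 0.8, 0.6]
finger_gap: 0.702
gripper_force: 0.0
```

drive_tool(
  motion=[
    [[5, 0, 0, 0, 0], [5, 0, 0, 0, 0], [5, 0, 0, 0, 0], [5, 0, 0, 0, 0], [5, 0, 0, 0, 0], [5, 0, 0, 0, 0]],
  ],
  squeeze=25,
)

```text
t: 32.15
tcp_pos: [0.5993, 0.2409, 0.015]
tool_rot: [0.683, 0.73, 0.001, 0.001]
force: [-1.0, -0.7, 6.7]
finger_gap: 0.258
gripper_force: 24.7
```

drive_tool(
  motion=[
    [[5, 0, 0, -1, 0], [5, 0, 0, -2, 0], [5, 0, 0, -3.5, 0], [5, 0, 0, -4.8, 0], [5, 0, 0, -5.5, 0], [5, 0, 0, -5.5, 0]],
  ],
)

```text
t: 32.75
tcp_pos: [0.601, 0.2414, 0.1828]
tool_rot: [0.683, 0.73, 0.004, 0.003]
force: [-0.4, -0.1, -0.2]
finger_gap: 0.265
gripper_force: 24.8
```

```bash
python3 - <<'E'
from h import *
m,im=snap("wrist","w19"); to(.491,-.2625,.18,88)
E
```

```text
t 32.8 tcp [0.5995 0.241  0.1803] yaw 93.8 gap 22.1 q6 0.14 
 SHIFT [-16.51  -4.72  -0.02] TURN 0.73 rows 11
```

drive_tool(
  motion=[
    [[5, 0.2, -3.4, 0, 0], [5, 0.2, -3.4, 0, 0], [5, 0.2, -3.4, 0, 0], [5, -16.5, -4.7, 0, 0.7], [5, -16.5, -4.7, 0, 0.7], [5, -16.5, -4.7, 0, 0.7], [5, -16.5, -4.7, 0, 0.7], [5, -16.5, -4.7, 0, 0.7], [5, -16.5, -4.7, 0, 0.7], [5, -16.5, -4.7, 0, 0.7]],
  ],
)

```text
t: 33.8
tcp_pos: [0.491, -0.1116, 0.1768]
tool_rot: [0.718, 0.696, -0.001, -0.002]
force: [1.1, 0.9, -0.4]
finger_gap: 0.264
gripper_force: 24.8
```

```bash
python3 - <<'E'
from h import *
to(.491,-.261,.09,88)
E
```

```text
t 33.8 tcp [ 0.491  -0.1116  0.1768] yaw 88.2 gap 22.6 q6 -0.41 
 SHIFT [-4.98  0.17  2.88] TURN 0.02 rows 4
```

drive_tool(
  motion=[
    [[5, -4.98, 0.17, 0.3, 0], [5, -4.98, 0.17, 0.6, 0], [5, -4.98, 0.17, 1.4, 0], [5, -4.98, 0.17, 2.4, 0], [5, -4.98, 0.17, 3.2, 0], [5, -4.98, 0.17, 3.6, 0], [5, -4.98, 0.17, 3.6, 0], [5, -4.98, 0.17, 3.6, 0]],
  ],
)

```text
t: 34.6
tcp_pos: [0.4929, -0.2591, 0.0703]
tool_rot: [0.718, 0.696, -0.0, -0.0]
force: [0.2, -0.3, -0.4]
finger_gap: 0.265
gripper_force: 24.8
```

```bash
python3 - <<'E'
from h import *
to(.491,-.261,.021,88); s=manip.sense(); p=s['tcp_pos']
m,im=snap("scene","s20"); P,I=load("s16")
# vial body white vs its neighbourhood: print column/row profile of gray value at body
e=proj(m,[[p[0],p[1]-.0015,p[2]-.0145+z] for z in(0,.02,.052)]); print("expected foot/mid/cap",e.round(1)); print("well px",proj(m,[[.491,-.2627,.01]]).round(1))
v=int(e[2,1]);u=int(e[2,0]); g=cv2.cvtColor(im,cv2.COLOR_BGR2GRAY)
for r in range(v-4,int(e[0,1])+24,2): print(r,g[r,u-16:u+18:1].tolist())
E
```

```text
t 34.6 tcp [ 0.4929 -0.2591  0.0703] yaw 88.2 gap 22.6 q6 -0.65 
 SHIFT [-0.06 -0.06  1.64] TURN 0.03 rows 1
expected foot/mid/cap [[324.8 292.2]
 [325.3 285. ]
 [326.  273.1]]
well px [[323.8 308.9]]
269 [12, 23, 32, 24, 16, 13, 18, 19, 19, 18, 20, 15, 17, 17, 19, 51, 102, 98, 27, 12, 17, 19, 19, 13, 15, 15, 18, 20, 30, 43, 11, 8, 4, 9]
271 [16, 21, 18, 17, 19, 23, 21, 22, 22, 19, 18, 15, 15, 19, 14, 15, 21, 17, 12, 7, 14, 10, 18, 42, 77, 76, 51, 61, 134, 177, 131, 72, 22, 10]
273 [15, 21, 15, 14, 16, 19, 17, 20, 16, 17, 18, 16, 17, 14, 18, 11, 8, 10, 7, 13, 13, 12, 11, 23, 54, 85, 63, 76, 155, 188, 187, 180, 151, 118]
275 [27, 16, 17, 16, 13, 17, 16, 21, 21, 17, 15, 19, 20, 16, 13, 11, 10, 9, 12, 11, 13, 11, 10, 19, 52, 78, 57, 89, 172, 187, 188, 186, 187, 187]
277 [124, 62, 23, 16, 17, 16, 19, 20, 15, 13, 19, 19, 29, 38, 35, 13, 10, 10, 12, 11, 11, 9, 12, 22, 52, 79, 50, 101, 186, 187, 186, 186, 186, 185]
279 [172, 161, 131, 85, 33, 18, 17, 13, 15, 15, 31, 65, 80, 77, 42, 15, 11, 7, 8, 8, 15, 12, 17, 26, 60, 74, 48, 111, 185, 188, 186, 187, 186, 185]
281 [169, 170, 173, 147, 55, 1
[... 2325 characters left out ...]
 244, 252, 251, 251, 250, 251]
309 [251, 251, 251, 251, 251, 247, 207, 155, 148, 148, 145, 146, 136, 116, 116, 134, 144, 126, 124, 114, 96, 114, 99, 133, 156, 189, 189, 189, 190, 214, 244, 252, 252, 251]
311 [251, 252, 251, 251, 253, 248, 193, 143, 124, 113, 97, 111, 88, 76, 82, 82, 86, 80, 81, 83, 79, 75, 85, 123, 177, 191, 190, 189, 189, 188, 190, 213, 244, 251]
313 [198, 194, 196, 212, 230, 197, 182, 157, 110, 84, 81, 80, 79, 78, 80, 84, 80, 79, 79, 80, 77, 87, 123, 170, 190, 187, 188, 191, 189, 187, 185, 187, 190, 229]
315 [187, 188, 189, 187, 187, 190, 192, 189, 184, 174, 155, 131, 124, 100, 95, 88, 88, 106, 113, 128, 152, 173, 188, 196, 193, 193, 194, 211, 231, 215, 230, 217, 243, 251]
```

The vial is held upright where predicted. Lower it.

drive_tool(
  motion=[
    [[5, -0.06, -0.06, 0.5, 0], [5, -0.06, -0.06, 1, 0], [5, -0.06, -0.06, 1.3, 0], [5, -0.06, -0.06, 1.5, 0], [5, -0.06, -0.06, 1.6, 0], [5, -0.06, -0.06, 1.6, 0]],
  ],
)

```text
t: 35.25
tcp_pos: [0.4911, -0.2613, 0.0225]
tool_rot: [0.718, 0.696, 0.0, 0.0]
force: [0.2, 0.7, 0.4]
finger_gap: 0.262
gripper_force: 24.8
```

drive_tool(
  motion=[
    [[5, 0, 0, 0.04, 0], [5, 0, 0, 0.08, 0], [5, 0, 0, 0.08, 0]],
  ],
)

```text
t: 35.55
tcp_pos: [0.491, -0.2614, 0.0201]
tool_rot: [0.718, 0.696, 0.0, 0.0]
force: [1.4, -0.2, 0.1]
finger_gap: 0.262
gripper_force: 24.8
```

drive_tool(
  motion=[
    [[5, 0, 0, 0.03, 0], [5, 0, 0, 0.06, 0], [5, 0, 0, 0.06, 0]],
  ],
)

```text
t: 35.85
tcp_pos: [0.4911, -0.2615, 0.019]
tool_rot: [0.718, 0.696, 0.0, 0.0]
force: [-0.6, 1.4, 5.3]
finger_gap: 0.264
gripper_force: 25.4
```

Floor reached at the expected height. Release, lift and check everything.

drive_tool(
  motion=[
    [[50, 0, 0, 0, 0], [50, 0, 0, 0, 0], [50, 0, 0, 0, 0], [50, 0, 0, -0.5, 0], [50, 0, 0, -1.5, 0], [50, 0, 0, -3, 0], [50, 0, 0, -4.5, 0], [50, 0, 0, -6, 0], [50, 0, 0, -6, 0], [50, 0, 0, -6, 0]],
  ],
)

```text
t: 36.85
tcp_pos: [0.4914, -0.2616, 0.2004]
tool_rot: [0.718, 0.696, 0.0, 0.002]
force: [-0.3, -0.6, -0.7]
finger_gap: 0.581
gripper_force: 0.0
```

```bash
python3 - <<'E'
from h import *
m,im=snap("wrist","w21"); to(.52,-.15,.33,180)
hsv=cv2.cvtColor(im,cv2.COLOR_BGR2HSV); P=[.491,-.2627,.056]; e=proj(m,[P]); print(e)
c=blob(m,im,P,(hsv[...,2]<60).astype(np.uint8),30); mid=(c.min(0)+c.max(0))/2; print(c.min(0),c.max(0),at_z(m,*mid,.054))
# wash bottle moved? scene first vs now
a=cv2.imread("pics/scene0.png").astype(int); b=snap("scene","s21")[1].astype(int)
print("wash diff",np.abs(a-b)[140:195,285:315].mean(), "bench ref",np.abs(a-b)[380:410,120:160].mean())
E
```

```text
t 36.9 tcp [ 0.4905 -0.261   0.1987] yaw 88.2 gap 50.0 q6 -0.66 
 SHIFT [ 3.73  0.87 -4.38] TURN -11.47 rows 11
[[272.98200328 195.21114142]]
[260 180] [285 207] [ 0.49064676 -0.26178183  0.054     ]
wash diff 15.894949494949495 bench ref 1.9205555555555556
```

```bash
python3 - <<'E'
from h import *
a=cv2.imread("pics/side0.png"); m,b=snap("side","d21")
d=np.abs(a.astype(int)-b)
t=cv2.cvtColor(a,cv2.COLOR_BGR2GRAY)[185:252,168:208]; r=cv2.matchTemplate(cv2.cvtColor(b,cv2.COLOR_BGR2GRAY)[165:272,148:228],t,cv2.TM_CCOEFF_NORMED)
print("side wash diff",d[185:252,168:208].mean(),cv2.minMaxLoc(r),"expect loc (20,20)")
to(.4543,-.0915,.1938,182.4)
E
```

```text
side wash diff 1.2319651741293531 (-0.3320702910423279, 0.9996126890182495, (34, 34), (20, 20)) expect loc (20,20)
t 37.0 tcp [ 0.4899 -0.2605  0.197 ] yaw 88.2 gap 50.1 q6 -0.66 
 SHIFT [ 5.59 -1.36  0.12] TURN -11.78 rows 11
```

Wash bottle unmoved. One last numerical look at the soil kit.

drive_tool(
  motion=[
    [[50, 5.6, -1.4, 0, -11.8], [50, 5.6, -1.4, 0, -11.8], [50, 5.6, -1.4, 0, -11.8], [50, 5.6, -1.4, 0, -11.8], [50, 5.6, -1.4, 0, -11.8], [50, 5.6, -1.4, 0, -11.8], [50, 5.6, -1.4, 0, -11.8], [50, 5.6, -1.4, 0, -11.8], [50, 5.6, -1.4, 0, -11.8], [50, 5.6, -1.4, 0, -11.8]],
  ],
)

```text
t: 38.0
tcp_pos: [0.4532, -0.0916, 0.1966]
tool_rot: [0.048, 0.999, 0.001, -0.002]
force: [-0.5, -0.5, 0.3]
finger_gap: 0.586
gripper_force: 0.0
```

drive_tool(
  motion=[
    [[50, 0, 0, 0, -0.4], [50, 0, 0, 0, -0.4], [50, 0, 0, 0, -0.4], [50, 0, 0, 0, -0.4]],
  ],
)

```text
t: 38.4
tcp_pos: [0.4539, -0.092, 0.1976]
tool_rot: [0.024, 1.0, 0.0, -0.001]
force: [-0.7, 0.4, 0.5]
finger_gap: 0.583
gripper_force: 0.0
```

```bash
python3 - <<'E'
from h import *
to(.4543,-.0915,.1938,182.4)
A=load("w9")[1]; m,B=snap("wrist","w22"); ga,gb=[cv2.cvtColor(x,cv2.COLOR_BGR2GRAY) for x in(A,B)]
m9=load("w9")[0]
for n,(x,y,w,h),P in(("small tip",(255,155,40,50),[.45-.02,-.092,.06]),("rims",(240,225,75,70),[.5262,-.088,.06]),("big tip",(340,262,60,30),[.522,.005,.06])):
    r=cv2.matchTemplate(gb[y-15:y+h+15,x-15:x+w+15],ga[y:y+h,x:x+w],cv2.TM_CCOEFF_NORMED); _,v,_,l=cv2.minMaxLoc(r)
    print(n,round(v,3),"shift",l[0]-15,l[1]-15,"pose-predicted",(proj(m,[P])-proj(m9,[P])).round(1))
print("small tip world",at_z(m9,276,165,.0625),"rim c",at_z(m9,275,277,.061),"big tip",at_z(m9,391,278,.0625))
e=proj(m,[[.4503,.0085,.089]])[0].round().astype(int); k=(gb[e[1]-30:e[1]+30,e[0]-30:e[0]+30]<45); q=np.argwhere(k); print("bottle cap exp",e,"got",q.mean(0)[::-1]+e-30,len(q))
E
```

```text
t 38.4 tcp [ 0.4539 -0.092   0.1976] yaw 177.3 gap 49.8 q6 -1.97 
 SHIFT [-0.01  0.02  0.13] TURN -0.64 rows 1
small tip 0.918 shift -2 4 pose-predicted [[-4.1  3.9]]
rims 0.887 shift 6 3 pose-predicted [[6.7 2.6]]
big tip 0.821 shift 15 -6 pose-predicted [[ 6.3 -6.9]]
small tip world [ 0.43243372 -0.09194005  0.0625    ] rim c [ 0.5249923  -0.08874838  0.061     ] big tip [0.52094069 0.00548756 0.0625    ]
bottle cap exp [418 194] got [410.70238957 192.5083273 ] 1381
```

```bash
python3 - <<'E'
from h import *
A=load("w9")[1]; m,B=load("w22"); m9=load("w9")[0]
# plane-warp w9 to w22 at z=.06 then match handle tip & bottle well region
P=np.array([[.4,-.12,.06],[.4,.05,.06],[.56,.05,.06],[.56,-.12,.06]])
H=cv2.getPerspectiveTransform(proj(m9,P).astype(np.float32),proj(m,P).astype(np.float32))
W=cv2.cvtColor(cv2.warpPerspective(A,H,(560,420)),cv2.COLOR_BGR2GRAY); g=cv2.cvtColor(B,cv2.COLOR_BGR2GRAY)
x,y=proj(m,[[.522,.0,.06]])[0].round().astype(int)
r=cv2.matchTemplate(g[y-35:y+35,x-45:x+45],W[y-15:y+15,x-25:x+25],cv2.TM_CCOEFF_NORMED);_,v,_,l=cv2.minMaxLoc(r);print("big tip",round(v,3),l[0]-20,l[1]-20)
hs=cv2.cvtColor(B,cv2.COLOR_BGR2HSV); k=((hs[...,0]<16)&(hs[...,1]>110)&(hs[...,2]>40))[120:250,370:470]; q=np.argwhere(k)+[120,370]
print("brown",len(q),q.min(0) if len(q) else 0,q.max(0) if len(q) else 0,"foot exp",proj(m,[[.4503,.0085,.004],[.4503,.0085,.062],[.4503,.0085,.089]]).round())
E
```

```text
big tip 0.766 9 -1
brown 1272 [154 370] [208 417] foot exp [[383. 172.]
 [405. 186.]
 [418. 194.]]
```

```bash
python3 - <<'E'
from h import *
for n in("w9","w22"):
    m,I=load(n); g=cv2.cvtColor(I,cv2.COLOR_BGR2GRAY)
    S=np.arange(-.045,.03,.003); p=proj(m,[[.5215,s,.0625] for s in S]); print(n,[int(g[int(round(b)),int(round(a))]) for a,b in p])
    X=np.arange(.500,.545,.002); p=proj(m,[[x,-.004,.0625] for x in X]); print("  across",[int(g[int(round(b)),int(round(a))]) for a,b in p])
E
```

```text
w9 [43, 64, 61, 59, 36, 16, 14, 17, 130, 174, 169, 170, 170, 106, 80, 126, 168, 206, 211, 213, 212, 212, 209, 213, 210]
  across [212, 212, 210, 213, 210, 211, 209, 112, 149, 169, 110, 80, 89, 149, 165, 210, 213, 191, 162, 197, 141, 112, 31]
w22 [115, 8, 9, 11, 57, 61, 64, 57, 18, 10, 41, 165, 175, 136, 84, 119, 172, 210, 217, 219, 216, 215, 218, 216, 218]
  across [218, 217, 217, 217, 218, 217, 217, 104, 154, 174, 114, 85, 93, 161, 168, 217, 217, 194, 109, 96, 21, 18, 14]
```

The big handle's tip and hole are in the same place to the millimetre in both views, so only the finger occlusion had changed. The arm is clear, so I'll hand in.

```bash
python3 -c "
from station import manip
print(manip.sign_off())"
```

```text
the job is handed in; nothing more can be done
None
```

Both kits are made up and handed in at about 38 s: scoops nested with handles a quarter turn apart over the tray, bottle, timer and vial in their places, and the wash bottle unmoved; the final checks were numerical because the 14 picture views were used up.

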